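# Keep the heavier of two sample bottles

### The arm

A 6-joint arm with a two-finger parallel gripper is mounted at the origin on a cart in front of the work surface, level with it; the furniture and walls round the work are solid. World frame = base frame: x ahead of the robot, y to its left, z up, the work surface at z = 0. Lengths are in m, angles in rad, forces in N, time in s.
With the tool pointing down it reaches from about 0.25 to 0.8 m from the base axis. Payload 3.9 kg.
Tool frame: the origin (TCP) lies midway between the tips of the shut fingers; the grasp point (between the pads) lies 19 mm behind it; z points along the fingers, y is the line along which they close (so a half turn about z gives the same grasp; the last joint's range is limited). The gripper opens to 85 mm and grips with 20 to 120 N. Pads are 22 mm wide; open, the fingers measure 114 mm over their backs; the gripper's body (76 mm by 85 mm) begins 54 mm behind the grasp point. The pads swing forward as they close: fully open they stand 13 mm farther back than shut.
Start: joints at [-1.187, 0.26, -0.138, 1.173, 0, 1.571], TCP at [0.197, -0.487, 0.231] pointing down, gripper open.
Joint ranges: [-2.78, 2.78], [-0.83, 1.72], [-1.28, 1.37], [-1.9, 2.12], [-1.57, 1.48], [-3.14, 3.14]. Speed limits (rad/s): [2.57, 2.57, 3.14, 3.14, 3.14, 3.14].

### API

Orientations are given as a rotation vector (axis times angle).
In Python, from bench import manip, grab_frame, camera_params, order gives the robot as it stands.
- The arm moves only by the tool move_arm, never from a script. Its argument "motion" is a list of rows, each a list of 2 entries, a list of its own where there are three numbers: the shift along the tool's x, y, z normalised to -1 to 1, where 1 is 0.4 m, then the turn about the tool's z normalised to -1 to 1, where 1 is 30 degrees. A call has 1 to 10 rows; each row is the pose to reach, as a shift and turn from the pose commanded when the call began, along the tool's axes at that moment; what a row does not reach only later rows make up. A row lasts 1/10 s, in which the tool goes at most 50 mm and 8.59 degrees, less where a joint would pass 70% of its speed; a pose out of reach is approached as far as the arm can. A call with a number of a shift or a turn outside -1 to 1 is refused whole. A call with a gripper value outside its range is refused whole. "hand" is the closure, from -1 (fully open) to 1 (shut), set as the call begins (left out, the last holds). The fingers move at their own pace and stop on an object; "force" is the grip in N (left out, the last holds). Time passes only in rows, so rows that repeat a pose let the fingers close. It gives the time, the measured TCP pose, the force, the opening and the grip force at its end, in the units of the state.
- manip.state(): the state, without advancing time (a new reading comes with each control period).
- grab_frame(name): name is "scene" or "top" or "wrist"; returns the picture (480x640x3 uint8, red, green, blue); there is no depth.
- camera_params(name): a dict with "fx", "fy", "cx", "cy" (pixels), "extrinsics" (4x4, takes a point from world to camera coordinates). Camera axes: x right, y up, looking along -z (the intrinsics and any distortion apply to the point x, -y, -z); pixel columns grow to the right and rows downward; lengths in m; the calibration is good to about 2 mm. A picture is of the moment at which its call begins: read the wrist's pose just before it. camera_params takes no time and is no camera call; for the wrist camera it gives the pose at the moment of the call.
- order.sign_off(): hands the job in; it is judged then, once.
The state is a dict: "clock": time; "qpos": joint angles; "dq": joint speeds; "joint_efforts": joint torques, N m; "eef_pos": TCP position; "eef_rot": TCP orientation; "contact_force": force on the tool from outside, world axes, zero at the start; "ft_torque": the same for the moment, N m; "opening": finger opening in m; "grip_force": force on a finger pad.
Only numpy, scipy, OpenCV 4.12 (cv2) and the standard library are available. Lean on these libraries where they do the work, as an engineer would, in place of code of your own. Each camera call takes 0.05 s, during which the arm holds its last target. There are 200 camera calls.

### The job

The two white-capped sample bottles look the same, but one is filled heavier. Stand one on each pan of the little pivot balance and let go to see which side drops; then take the bottle from the pan that dropped and stand it in the white tray. Leave the lighter one standing on its raised pan.

Things in the scene. Friction and masses are not known exactly. Their poses are not given: they have to be found in the camera images.
- bottle_a: One of two alike sample bottles standing on the bench: white plastic body 32 mm in diameter up to 58 mm, white screw cap 22 mm in diameter, 70 mm tall in all; the only two with white caps (others of the same shape have a black or a yellow cap and are not part of the job). One weighs about 22 g, the other about 85 g; looks do not tell which. Origin: centre of its underside, z up.
- bottle_b: The other alike white-capped sample bottle, same size. Both stand to the right of (y below -0.3) or behind (y above -0.25) a small fixed white centrifuge about 150 mm wide, some 35 mm or more clear of it: beside it close the fingers along x, behind it along y. Origin: centre of its underside, z up.
- balance: Pivot balance fixed to the bench. Origin: centre of its underside; x axis along its beam, roughly away from the robot. White base 290 x 74 mm, a round steel pan on each beam end, 110 mm from the middle. A brass drum on the beam (top 110 mm high) keeps it tipped to one stop; it goes over only when the raised side gets some 40 g (0.4 N) more load, and then stays over, even unloaded.
- pan_near_floor (a point): Centre of the flat floor of the balance's nearer pan (robot's side). The pan stays level as it rises and sinks; inside diameter 72 mm, rim 4 mm above its floor, nothing above it. The floor is about 52 mm above the bench when down and about 84 mm when up. At the start, empty, this pan is the one that is down. The heavier bottle always brings its own pan down.
- pan_far_floor (a point): Centre of the flat floor of the balance's farther pan, same size and behaviour: up when the nearer one is down and the other way round.
- tray_mid (a point): Open white shallow tray fixed on the bench left of the balance, outside about 175 x 260 mm and 28 mm high. This point is the centre of its flat floor, 2 mm above the bench; x axis along its long side, away from the robot, y axis to the left, z up. A clear jar with a pale lid, 45 mm wide and 50 mm tall, stands in its far half; the near half is empty.

How it is judged:
On the way:
1. the two white-capped bottles stand on opposite pans with the gripper touching nothing, one pan down and the other up (((distance between bottle_a and pan_near_floor below 0.025 m and distance between bottle_b and pan_far_floor below 0.025 m) or (distance between bottle_a and pan_far_floor below 0.025 m and distance between bottle_b and pan_near_floor below 0.025 m)) and ((height (world z) of pan_near_floor above 0.076 m and height (world z) of pan_far_floor below 0.06 m) or (height (world z) of pan_far_floor above 0.076 m and height (world z) of pan_near_floor below 0.06 m)) and angle between each of bottle_a, bottle_b's own z axis and vertical below 0.17 rad and linear speed of each of bottle_a, bottle_b below 0.03 m/s and contact force between the fingers and anything else below 0.2 N), for 0.3 s.
At the end, for the whole second after the job is handed in: The bottle whose pan dropped stands in the tray on its floor, the other one stands on its pan (underside within 25 mm of the pan's centre), which is still the raised one; both bottles upright within 10 degrees and at rest ((((x of bottle_a in the frame of tray_mid between -0.12 and 0.12 m and y of bottle_a in the frame of tray_mid between -0.08 and 0.08 m and z of bottle_a in the frame of tray_mid below 0.01 m) and ((distance between bottle_b and pan_near_floor below 0.025 m and height (world z) of pan_near_floor above 0.076 m and height (world z) of pan_far_floor below 0.06 m) or (distance between bottle_b and pan_far_floor below 0.025 m and height (world z) of pan_far_floor above 0.076 m and height (world z) of pan_near_floor below 0.06 m))) or ((x of bottle_b in the frame of tray_mid between -0.12 and 0.12 m and y of bottle_b in the frame of tray_mid between -0.08 and 0.08 m and z of bottle_b in the frame of tray_mid below 0.01 m) and ((distance between bottle_a and pan_near_floor below 0.025 m and height (world z) of pan_near_floor above 0.076 m and height (world z) of pan_far_floor below 0.06 m) or (distance between bottle_a and pan_far_floor below 0.025 m and height (world z) of pan_far_floor above 0.076 m and height (world z) of pan_near_floor below 0.06 m)))) and angle between each of bottle_a, bottle_b's own z axis and vertical below 0.17 rad and linear speed of each of bottle_a, bottle_b below 0.03 m/s); the robot touches nothing.
It also fails if it takes over 67 s, if anything falls off the work surface, if the arm or the gripper's body presses on something with over 40 N, if the wrist force passes 120 N, or if a joint passes its speed limit or range.

## Working session

There is one attempt and no reset: what is moved stays moved. The work goes in short steps, Python scripts to look and compute and a tool call to move; the robot and the scene stay as the last step left them, time stands still between calls to the robot, and variables do not carry over. Pictures are saved under pics/ and viewed, at most 10 in all, crops included, and the job is handed in when it is done.

Besides the shell and the picture viewer there is one more tool, called after "Call:" by a JSON object that holds its "name" and its "arguments", one argument or row to a line. move_arm: Moves the arm, as the interface text tells. Its arguments: {"type":"object","properties":{"motion":{"type":"array","items":{"type":"array"}},"hand":{"type":"number"},"force":{"type":"number"}},"required":["motion"]}

```bash
mkdir -p pics; ls; python3 - <<'E'
from bench import manip, grab_frame, camera_params, order
import cv2, numpy as np
s=manip.state(); print({k:np.round(v,3).tolist() for k,v in s.items()})
for n in ("scene","top"):
    cv2.imwrite(f"pics/{n}0.png",grab_frame(n)[:,:,::-1]); p=camera_params(n); print(n,p)
E
```

```text
pics
{'clock': 0.0, 'qpos': [-1.187, 0.261, -0.139, 1.173, -0.0, 1.571], 'dq': [0.001, -0.0, -0.001, -0.001, 0.0, 0.0], 'joint_efforts': [-0.002, -40.568, 25.392, 0.019, -0.0, 0.0], 'eef_pos': [0.196, -0.486, 0.23], 'eef_rot': [-3.082, -0.599, 0.001], 'contact_force': [0.013, 0.366, 1.057], 'ft_torque': [0.044, 0.005, -0.001], 'grip_force': 0.0, 'opening': 0.086}
scene {'fx': 461.90460450280466, 'fy': 461.90460450280466, 'cx': 319.26437334525224, 'cy': 246.22924635681008, 'extrinsics': array([[-0.7747508 , -0.63195887, -0.01972776,  0.38240469],
       [ 0.31505342, -0.41291625,  0.8545417 , -0.24880926],
       [-0.54818112,  0.65584157,  0.519008  , -0.64172926],
       [ 0.        ,  0.        ,  0.        ,  1.        ]])}
top {'fx': 580.5583674128748, 'fy': 580.5583674128748, 'cx': 315.68614165588946, 'cy': 236.99298644630164, 'extrinsics': array([[ 0.02022617, -0.9997898 ,  0.00335401, -0.04723935],
       [ 0.97290882,  0.02045489,  0.23028251, -0.57095758],
       [-0.23030271, -0.00139459,  0.97311804, -1.26430715],
       [ 0.        ,  0.        ,  0.        ,  1.        ]])}
```

View pics/top0.png

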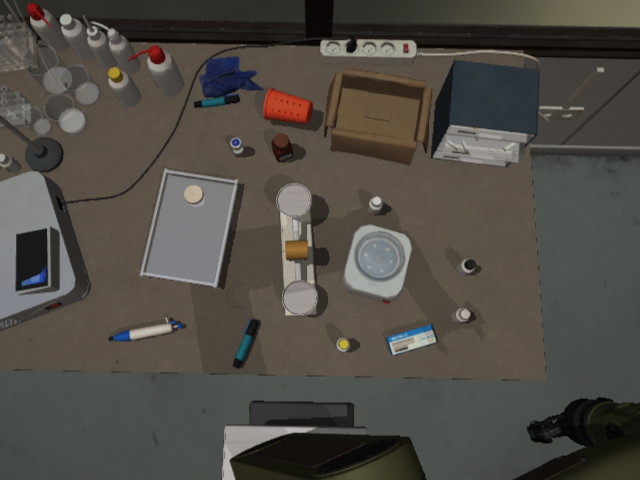

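View pics/scene0.png

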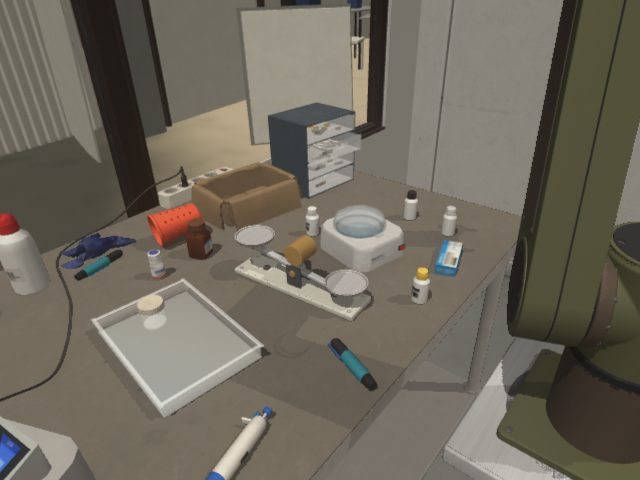

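The top view shows the white caps at about (376,200) behind the centrifuge and (463,313) right of it. The black cap is at (468,265) and the yellow at (344,344). The far pan is near (294,200), the near pan near (300,297), and the tray spans (142–238, 171–286) with the jar at (193,194). The scene view matches: white caps at (312,211) and (451,210).

```bash
cat > h.py <<'E'
import cv2, numpy as np
from bench import manip, grab_frame, camera_params, order
def ray(p,u,v):
    E=p["extrinsics"];R,t=E[:3,:3],E[:3,3]
    d=R.T@np.array([(u-p["cx"])/p["fx"],-(v-p["cy"])/p["fy"],-1]); return -R.T@t,d
def plane(p,u,v,z):
    c,d=ray(p,u,v); return c+d*(z-c[2])/d[2]
def proj(p,X):
    E=p["extrinsics"];q=E[:3,:3]@np.asarray(X)+E[:3,3]
    return np.array([p["cx"]+p["fx"]*q[0]/-q[2],p["cy"]-p["fy"]*q[1]/-q[2]])
def tri(*rays):
    A=np.zeros((3,3));b=np.zeros(3)
    for c,d in rays:
        d=d/np.linalg.norm(d);P=np.eye(3)-np.outer(d,d);A+=P;b+=P@c
    return np.linalg.solve(A,b)
E
python3 - <<'E'
from h import *
T=cv2.imread("pics/top0.png");S=cv2.imread("pics/scene0.png")
pt,ps=camera_params("top"),camera_params("scene")
def crop(I,x,y,w,h,k): return cv2.resize(I[y:y+h,x:x+w],None,fx=k,fy=k,interpolation=cv2.INTER_CUBIC)
a=np.hstack([crop(T,350,180,50,50,5),crop(T,440,290,50,50,5),crop(S,290,195,50,50,5)])
b=np.hstack([crop(S,425,195,50,50,5),crop(T,262,170,70,70,250/70),crop(T,262,260,70,70,250/70)])
cv2.imwrite("pics/c.png",np.vstack([a,b]))
# bright blobs
for n,I,p,boxes in (("top",T,pt,[(360,190,32,32),(448,300,32,32),(268,175,50,50),(275,272,50,50)]),("scene",S,ps,[(300,203,26,36),(438,203,26,36)])):
    for x,y,w,h in boxes:
        g=I[y:y+h,x:x+w].min(2); m=(g>150).astype(np.uint8)
        nn,l,st,ce=cv2.connectedComponentsWithStats(m); i=1+np.argmax(st[1:,4]) if nn>1 else 0
        s=st[i]; print(n,s[0]+x,s[1]+y,s[2:],(ce[i]+[x,y]).round(1),g.max())
E
```

```text
top 372 197 [ 9  8 53] [376.4 200.4] 192
top 461 310 [ 9  8 50] [464.9 313.6] 172
top 281 212 [ 8 13 73] [283.8 218.9] 184
top 285 291 [ 30  13 179] [300.4 297.2] 174
scene 306 215 [13  5 47] [311.9 217.2] 215
scene 444 214 [12 10 57] [449.3 217.5] 205
```

View pics/c.png

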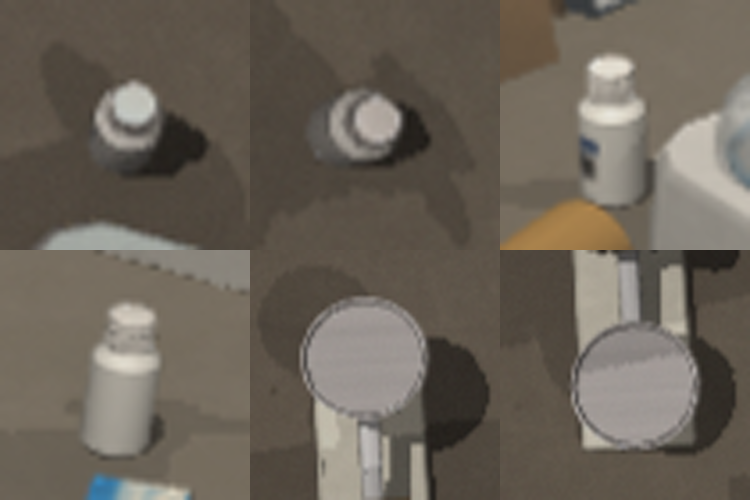

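```bash
python3 - <<'E'
from h import *
pt,ps=camera_params("top"),camera_params("scene")
for n,a,b in (("back",(376.4,200.4),(312,207.8)),("right",(464.9,313.5),(451.2,207.4))):
    print(n,plane(pt,*a,.07).round(4),plane(ps,*b,.07).round(4),tri(ray(pt,*a),ray(ps,*b)).round(4))
F,N=plane(pt,293.9,199.8,.088),plane(pt,299.9,297.5,.056)
print(F,N,np.linalg.norm((F-N)[:2]),F+N)
T=cv2.imread("pics/top0.png"); c=[plane(pt,u,v,.028)[:2].round(3) for u,v in ((165,170),(239,178),(219,287),(141,276))]
print(c,np.mean(c,0),"jar",plane(pt,193,194,.05))
print("black",plane(pt,468,265,.07),"centrifuge dome/body",[plane(pt,u,v,.08).round(3) for u,v in((349,230),(408,232),(398,300),(344,287))],"box",plane(pt,410,340,.03))
from scipy.spatial.transform import Rotation as R
s=manip.state();print(R.from_rotvec(s["eef_rot"]).as_matrix().round(4),s["eef_pos"],s["qpos"])
E
```

```text
back [ 0.6613 -0.1747  0.07  ] [ 0.6561 -0.1746  0.07  ] [ 0.6599 -0.1759  0.0687]
right [ 0.4035 -0.3701  0.07  ] [ 0.4    -0.3698  0.07  ] [ 0.4022 -0.3709  0.0691]
[0.65320825 0.01614832 0.088     ] [ 0.43336616 -0.00267662  0.056     ] 0.22064659922854968 [1.08657442 0.01347169 0.144     ]
[array([0.74 , 0.333]), array([0.724, 0.153]), array([0.457, 0.186]), array([0.479, 0.368])] [0.6  0.26] jar [0.67400472 0.25638995 0.05      ]
black [ 0.51315984 -0.38140105  0.07      ] centrifuge dome/body [array([ 0.587, -0.111,  0.08 ]), array([ 0.585, -0.245,  0.08 ]), array([ 0.429, -0.221,  0.08 ]), array([ 0.456, -0.101,  0.08 ])] box [ 0.34540211 -0.25371991  0.03      ]
[[ 9.272e-01  3.745e-01 -7.000e-04]
 [ 3.745e-01 -9.272e-01  1.700e-03]
 [-0.000e+00 -1.800e-03 -1.000e+00]] [ 0.19634844 -0.4862136   0.23052292] [-1.18697715e+00  2.60642854e-01 -1.39272776e-01  1.17271806e+00
 -2.29362043e-05  1.57079181e+00]
```

Call:
{"name": "move_arm", "arguments": {
  "motion": [
    [[0.12,-0.015,0.0],0.25],
    [[0.24,-0.03,0.02],0.5],
    [[0.36,-0.045,0.04],0.73],
    [[0.48,-0.06,0.06],0.73],
    [[0.585,-0.074,0.075],0.73],
    [[0.585,-0.074,0.075],0.73],
    [[0.585,-0.074,0.075],0.73],
    [[0.585,-0.074,0.075],0.73]
  ],
  "hand": -0.5,
  "force": 20
}}

```text
clock: 0.9
eef_pos: [0.4016, -0.372, 0.2012]
eef_rot: [-3.141, -0.001, 0.001]
contact_force: [-0.7, -0.5, 0.4]
opening: 0.0643
grip_force: 0.0
```

```bash
python3 - <<'E'
from h import *
p=camera_params("wrist"); cv2.imwrite("pics/w1.png",grab_frame("wrist")[:,:,::-1]); print(proj(p,[.402,-.371,.07]),proj(p,[.4022,-.371,0]),plane(p,320,240,.07), manip.state()["contact_force"])
np.save("w1.npy",np.array([p["extrinsics"]]))
E
```

```text
[309.7242144  224.68876805] [309.55936617 199.91601986] [ 0.3913356  -0.37788664  0.07      ] [-0.47802105 -0.49129003  0.40399041]
```

View pics/w1.png

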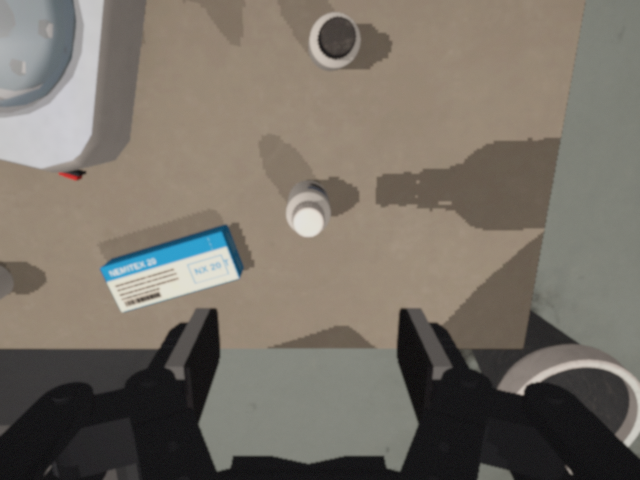

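The wrist view shows the white cap at (308,221), 3–4 px from the prediction, so the position is good. The box and black-capped bottle are clear of the fingers.

Call:
{"name": "move_arm", "arguments": {
  "motion": [
    [[0.005,-0.004,0.1],0],
    [[0.005,-0.004,0.2],0],
    [[0.005,-0.004,0.3],0],
    [[0.005,-0.004,0.38],0],
    [[0.005,-0.004,0.43],0],
    [[0.005,-0.004,0.455],0],
    [[0.005,-0.004,0.455],0],
    [[0.005,-0.004,0.455],0]
  ]
}}

```text
clock: 1.75
eef_pos: [0.4046, -0.3712, 0.0203]
eef_rot: [3.14, 0.001, 0.002]
contact_force: [0.3, -0.3, 0.6]
opening: 0.0639
grip_force: 0.0
```

Call:
{"name": "move_arm", "arguments": {
  "motion": [
    [[0,0,0],0],
    [[0,0,0],0],
    [[0,0,0],0],
    [[0,0,0],0],
    [[0,0,0],0],
    [[0,0,0],0],
    [[0,0,0],0],
    [[0,0,0],0]
  ],
  "hand": 1,
  "force": 25
}}

```text
clock: 2.55
eef_pos: [0.4053, -0.371, 0.0206]
eef_rot: [3.139, 0.003, 0.003]
contact_force: [-0.6, -0.2, 6.3]
opening: 0.0308
grip_force: 24.7
```

Call:
{"name": "move_arm", "arguments": {
  "motion": [
    [[0,0,-0.05],0],
    [[0,0,-0.15],0],
    [[0,0,-0.27],0],
    [[0,0,-0.39],0],
    [[0,0,-0.475],0],
    [[0,0,-0.475],0],
    [[0,0,-0.475],0],
    [[0,0,-0.475],0],
    [[0,0,-0.475],0],
    [[0,0,-0.475],0]
  ]
}}

```text
clock: 3.55
eef_pos: [0.4037, -0.3694, 0.2077]
eef_rot: [-3.139, -0.003, 0.004]
contact_force: [0.4, -0.8, -0.9]
opening: 0.0307
grip_force: 25.2
```

```bash
python3 - <<'E'
from h import *
f=[]
for i in range(6):
    grab_frame("wrist") if i<5 else cv2.imwrite("pics/w2.png",grab_frame("wrist")[:,:,::-1]); s=manip.state(); f.append(s["contact_force"]); 
print(np.mean(f,0),np.std(f,0),s["eef_pos"],s["joint_efforts"],s["qpos"])
E
```

```text
[-0.47932183  0.20630891 -0.5414727 ] [0.36844182 0.18995297 0.31019856] [ 0.40443389 -0.37011181  0.2091007 ] [ 1.48801635e-03 -4.35154116e+01  2.54426354e+01  9.22614941e-03
 -1.65021807e-03  9.18478690e-06] [-7.41115498e-01  3.09956627e-01 -1.25879238e-01  1.13529614e+00
  1.54431093e-06  2.39892172e+00]
```

Call:
{"name": "move_arm", "arguments": {
  "motion": [
    [[0.005,-0.06,0],0],
    [[0.015,-0.17,0],0],
    [[0.025,-0.29,0],0],
    [[0.035,-0.41,0],0],
    [[0.045,-0.53,0],0],
    [[0.055,-0.65,0],0],
    [[0.065,-0.77,0],0],
    [[0.07,-0.86,0],0],
    [[0.075,-0.918,0],0],
    [[0.075,-0.918,0],0]
  ]
}}

```text
clock: 4.85
eef_pos: [0.4341, -0.0004, 0.2095]
eef_rot: [-3.141, -0.01, -0.001]
contact_force: [-0.1, 0.5, -0.5]
opening: 0.0308
grip_force: 25.3
```

Call:
{"name": "move_arm", "arguments": {
  "motion": [
    [[0,0,0],0],
    [[0,0,0],0],
    [[0,0,0],0]
  ]
}}

```text
clock: 5.15
eef_pos: [0.4339, -0.0038, 0.2093]
eef_rot: [3.141, -0.0, -0.0]
contact_force: [-0.1, 0.0, -0.8]
opening: 0.0307
grip_force: 25.3
```

```bash
python3 - <<'E'
from h import *
f=[]
for i in range(5):
    g=grab_frame("wrist" if i else "top"); s=manip.state(); f.append(s["contact_force"])
    if i==0: cv2.imwrite("pics/t2.png",g[:,:,::-1])
cv2.imwrite("pics/w3.png",g[:,:,::-1]);p=camera_params("wrist")
print(np.mean(f,0),s["eef_pos"],proj(p,[.433,-.0027,.056]),proj(p,[.653,.016,.088]))
E
```

```text
[-0.14551384 -0.38479227 -0.94187697] [ 0.43387904 -0.00339756  0.20928451] [309.98421916 217.64480693] [ 271.96199794 -206.04607914]
```

View pics/w3.png

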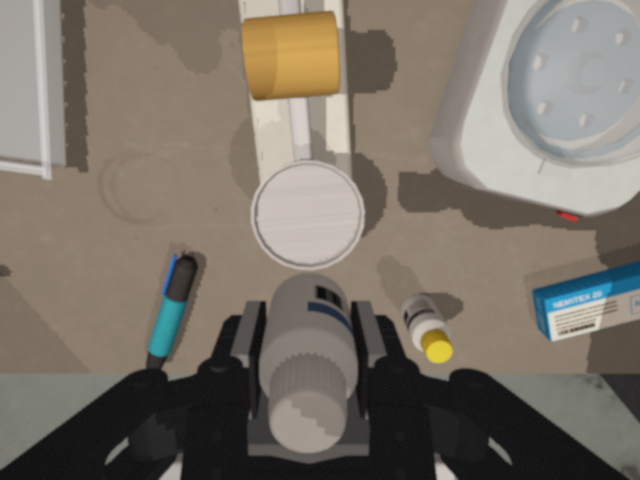

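The wrist view shows the near pan at (307,214), within 4 px of the prediction, and the bottle is held upright in the fingers. Lowering it now.

Call:
{"name": "move_arm", "arguments": {
  "motion": [
    [[0.002,-0.004,0.06],0],
    [[0.002,-0.004,0.16],0],
    [[0.002,-0.004,0.25],0],
    [[0.002,-0.004,0.3],0],
    [[0.002,-0.004,0.32],0],
    [[0.002,-0.004,0.333],0],
    [[0.002,-0.004,0.337],0],
    [[0.002,-0.004,0.337],0],
    [[0.002,-0.004,0.337],0]
  ]
}}

```text
clock: 6.3
eef_pos: [0.4357, -0.0013, 0.0755]
eef_rot: [3.142, 0.002, 0.003]
contact_force: [0.6, -0.6, -1.1]
opening: 0.0307
grip_force: 25.3
```

Call:
{"name": "move_arm", "arguments": {
  "motion": [
    [[0,0,0.003],0],
    [[0,0,0.003],0],
    [[0,0,0.003],0]
  ]
}}

```text
clock: 6.6
eef_pos: [0.4348, -0.0013, 0.0735]
eef_rot: [-3.142, -0.003, -0.001]
contact_force: [-0.6, -1.5, -1.3]
opening: 0.0309
grip_force: 25.3
```

Call:
{"name": "move_arm", "arguments": {
  "motion": [
    [[0,0,0.003],0],
    [[0,0,0.005],0],
    [[0,0,0.005],0],
    [[0,0,0.005],0]
  ]
}}

```text
clock: 7.0
eef_pos: [0.435, -0.0013, 0.072]
eef_rot: [3.142, 0.002, 0.001]
contact_force: [-1.9, -0.3, 5.9]
opening: 0.0306
grip_force: 25.9
```

Call:
{"name": "move_arm", "arguments": {
  "motion": [
    [[0,0,0.003],0],
    [[0,0,0.005],0],
    [[0,0,0.005],0],
    [[0,0,0.005],0]
  ]
}}

```text
clock: 7.4
eef_pos: [0.4353, -0.0013, 0.0716]
eef_rot: [3.141, 0.002, 0.003]
contact_force: [-5.7, -1.1, 21.0]
opening: 0.0305
grip_force: 27.4
```

Call:
{"name": "move_arm", "arguments": {
  "motion": [
    [[0,0,-0.006],0],
    [[0,0,-0.006],0],
    [[0,0,-0.006],0]
  ]
}}

```text
clock: 7.7
eef_pos: [0.4351, -0.0013, 0.0719]
eef_rot: [-3.142, -0.002, -0.001]
contact_force: [-0.7, -0.1, 5.4]
opening: 0.0307
grip_force: 25.8
```

Call:
{"name": "move_arm", "arguments": {
  "motion": [
    [[0,0,0],0],
    [[0,0,0],0],
    [[0,0,0],0],
    [[0,0,0],0],
    [[0,0,0],0],
    [[0,0,0],0]
  ],
  "hand": -0.5
}}

```text
clock: 8.3
eef_pos: [0.4347, -0.0013, 0.0716]
eef_rot: [-3.142, -0.003, 0.0]
contact_force: [-0.2, 0.2, -0.0]
opening: 0.064
grip_force: 0.0
```

Call:
{"name": "move_arm", "arguments": {
  "motion": [
    [[0,0,-0.05],0],
    [[0,0,-0.15],0],
    [[0,0,-0.27],0],
    [[0,0,-0.34],0],
    [[0,0,-0.34],0],
    [[0,0,-0.34],0],
    [[0,0,-0.34],0]
  ]
}}

```text
clock: 9.0
eef_pos: [0.4336, -0.0013, 0.2064]
eef_rot: [3.142, 0.003, -0.004]
contact_force: [0.4, -0.2, -0.9]
opening: 0.064
grip_force: 0.0
```

```bash
python3 - <<'E'
from h import *
f=[]
for i in range(6):
    g=grab_frame("top" if i<1 else "scene"); s=manip.state(); f.append(s["contact_force"])
    if i==0: t=g
print(np.mean(f,0),s["eef_pos"])
a=cv2.resize(t[160:340,230:410],(540,540)); b=cv2.resize(g[180:360,180:430],(0,0),fx=1,fy=1)
cv2.imwrite("pics/c2.png",cv2.resize(g[170:350,180:420],None,fx=3,fy=3)[:,:,::-1])
E
```

```text
[-0.19188572  0.21804271 -0.19001698] [ 0.43417114 -0.0013016   0.20689911]
```

View pics/c2.png

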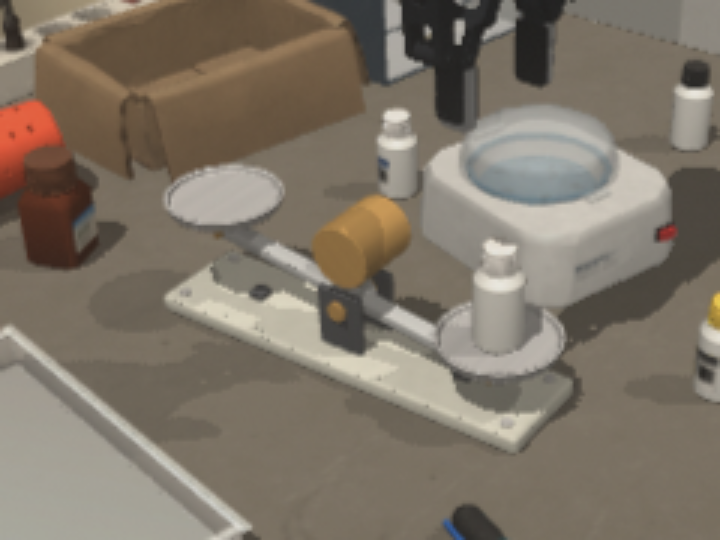

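The scene view shows the bottle upright on the near pan, which is down at crop (500,340). Next is the back bottle.

Call:
{"name": "move_arm", "arguments": {
  "motion": [
    [[0.06,0.045,0],0],
    [[0.14,0.105,0],0],
    [[0.23,0.175,0],0],
    [[0.32,0.245,0],0],
    [[0.41,0.315,0],0],
    [[0.5,0.385,0],0],
    [[0.5675,0.435,0],0],
    [[0.5675,0.435,0],0],
    [[0.5675,0.435,0],0],
    [[0.5675,0.435,0],0]
  ]
}}

```text
clock: 10.3
eef_pos: [0.661, -0.1742, 0.2074]
eef_rot: [-3.141, -0.003, 0.002]
contact_force: [-0.6, -0.4, -0.5]
opening: 0.0643
grip_force: 0.0
```

```bash
python3 - <<'E'
from h import *
p=camera_params("wrist"); g=grab_frame("wrist"); q=proj(p,[.660,-.1755,.07]);print(q, manip.state()["eef_pos"])
x,y=int(q[0])-40,max(0,int(q[1])-40); hsv=cv2.cvtColor(g,cv2.COLOR_RGB2HSV)
m=((g[y:y+80,x:x+80].min(2)>185)).astype(np.uint8)
nn,l,st,ce=cv2.connectedComponentsWithStats(m)
for i in range(1,nn):
    if st[i,4]>60: print(st[i],ce[i]+[x,y],plane(p,*(ce[i]+[x,y]),.07))
cv2.imwrite("pics/w4.png",cv2.resize(g[y:y+80,x:x+80],None,fx=5,fy=5,interpolation=cv2.INTER_CUBIC)[:,:,::-1])
E
```

```text
[313.08934171 223.81099701] [ 0.66094269 -0.17406179  0.20780656]
[ 23  27  30  27 620] [310.66451613 222.90322581] [ 0.66063469 -0.17386064  0.07      ]
```

View pics/w4.png

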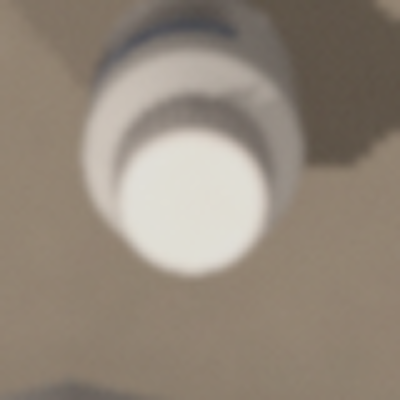

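The wrist crop shows the cap centred under the tool, and its measured position (0.661, -0.174) agrees with the TCP. Descending.

Call:
{"name": "move_arm", "arguments": {
  "motion": [
    [[0,0,0.1],0],
    [[0,0,0.2],0],
    [[0,0,0.3],0],
    [[0,0,0.38],0],
    [[0,0,0.44],0],
    [[0,0,0.468],0],
    [[0,0,0.468],0],
    [[0,0,0.468],0]
  ]
}}

```text
clock: 11.15
eef_pos: [0.6626, -0.1748, 0.022]
eef_rot: [3.141, 0.003, 0.003]
contact_force: [0.4, -0.3, -0.0]
opening: 0.0639
grip_force: 0.0
```

Call:
{"name": "move_arm", "arguments": {
  "motion": [
    [[0,0,0],0],
    [[0,0,0],0],
    [[0,0,0],0],
    [[0,0,0],0],
    [[0,0,0],0],
    [[0,0,0],0],
    [[0,0,0],0],
    [[0,0,0],0]
  ],
  "hand": 1,
  "force": 25
}}

```text
clock: 11.95
eef_pos: [0.6632, -0.1753, 0.0223]
eef_rot: [3.141, 0.002, 0.005]
contact_force: [-0.7, 0.3, 5.6]
opening: 0.0307
grip_force: 24.9
```

Call:
{"name": "move_arm", "arguments": {
  "motion": [
    [[0,0,-0.05],0],
    [[0,0,-0.15],0],
    [[0,0,-0.27],0],
    [[0,0,-0.39],0],
    [[0,0,-0.475],0],
    [[0,0,-0.475],0],
    [[0,0,-0.475],0],
    [[0,0,-0.475],0],
    [[0,0,-0.475],0]
  ]
}}

```text
clock: 12.85
eef_pos: [0.6608, -0.1746, 0.2083]
eef_rot: [-3.141, -0.002, 0.006]
contact_force: [-0.1, -0.6, -0.5]
opening: 0.0307
grip_force: 24.9
```

```bash
python3 - <<'E'
from h import *
f=[]
for i in range(10):
    grab_frame("wrist"); s=manip.state(); f.append(s["contact_force"])
print(np.mean(f,0),np.std(f,0),s["eef_pos"])
E
```

```text
[-0.04336744 -0.02799436 -0.57149424] [0.52156092 0.44579165 0.57415551] [ 0.66198933 -0.17494125  0.21048131]
```

Call:
{"name": "move_arm", "arguments": {
  "motion": [
    [[0,-0.05,0],0],
    [[0,-0.15,0],0],
    [[-0.005,-0.25,0],0],
    [[-0.01,-0.35,0],0],
    [[-0.015,-0.43,0],0],
    [[-0.015,-0.481,0],0],
    [[-0.015,-0.481,0],0],
    [[-0.015,-0.481,0],0],
    [[-0.015,-0.481,0],0]
  ]
}}

```text
clock: 14.25
eef_pos: [0.6559, 0.0092, 0.2105]
eef_rot: [-3.136, -0.02, -0.0]
contact_force: [-0.2, 0.4, 0.1]
opening: 0.0308
grip_force: 24.9
```

```bash
python3 - <<'E'
from h import *
p=camera_params("wrist"); g=grab_frame("wrist"); q=proj(p,[.653,.016,.088]);print(q, manip.state()["eef_pos"])
cv2.imwrite("pics/w5.png",g[:,:,::-1])
# bounding of pan rim by edges along row/col
gray=cv2.GaussianBlur(cv2.cvtColor(g,cv2.COLOR_RGB2GRAY),(5,5),1)
m=((g.min(2)>120)&(np.ptp(g.astype(int),axis=2)<25)).astype(np.uint8); x,y=map(int,q.round())
cs,_=cv2.findContours(m,cv2.RETR_EXTERNAL,cv2.CHAIN_APPROX_NONE)
for c in cs:
    if cv2.contourArea(c)>4000: print(cv2.boundingRect(c),cv2.minEnclosingCircle(c))
E
```

```text
[301.64198336 233.39748157] [0.65588104 0.00910425 0.21049641]
(270, 386, 96, 76) ((319.19805908203125, 427.02386474609375), 53.15580368041992)
(433, 263, 207, 187) ((537.9710693359375, 354.2069091796875), 109.10946655273438)
(237, 162, 126, 146) ((302.5, 236.5), 84.45423126220703)
(0, 105, 123, 288) ((51.5, 248.5), 152.46157836914062)
```

View pics/w5.png

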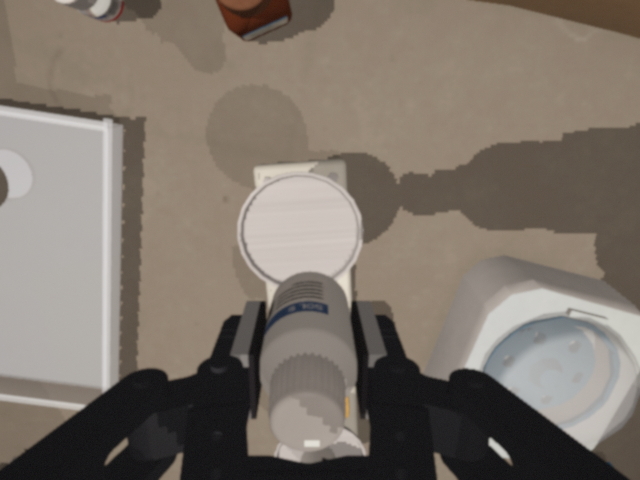

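The wrist view shows the far pan at (300,230), about 3 px from the prediction, with the bottle held upright. The TCP y of 0.009 lags the target, so I'll hold and check.

Call:
{"name": "move_arm", "arguments": {
  "motion": [
    [[0,0,0],0],
    [[0,0,0],0],
    [[0,0,0],0]
  ]
}}

```text
clock: 14.6
eef_pos: [0.6558, 0.01, 0.2105]
eef_rot: [-3.136, -0.021, 0.0]
contact_force: [0.5, 0.0, 0.2]
opening: 0.031
grip_force: 24.9
```

Call:
{"name": "move_arm", "arguments": {
  "motion": [
    [[0,-0.01,0.05],0],
    [[0,-0.018,0.12],0],
    [[0,-0.018,0.15],0],
    [[0,-0.018,0.15],0],
    [[0,-0.018,0.15],0]
  ]
}}

```text
clock: 15.1
eef_pos: [0.6559, 0.015, 0.151]
eef_rot: [-3.133, -0.031, -0.0]
contact_force: [0.6, 0.4, 0.6]
opening: 0.031
grip_force: 24.9
```

Joint 6 is at its limit because it tracks j1 + π. I'll yaw the tool away from it and undo the y correction.

Call:
{"name": "move_arm", "arguments": {
  "motion": [
    [[0,0.018,0],-0.2],
    [[0,0.018,0],-0.4],
    [[0,0.018,0],-0.6],
    [[0,0.018,0],-0.6],
    [[0,0.018,0],-0.6],
    [[0,0.018,0],-0.6]
  ]
}}

```text
clock: 15.7
eef_pos: [0.6563, 0.0079, 0.1512]
eef_rot: [-3.09, -0.519, -0.004]
contact_force: [0.0, -0.4, -0.3]
opening: 0.0308
grip_force: 24.9
```

```bash
python3 - <<'E'
from h import *
s=manip.state();print(s["eef_pos"],s["eef_rot"],s["qpos"])
E
```

```text
[0.6562833  0.00790911 0.15124325] [-3.09020501 -0.51871599 -0.00379261] [0.00793449 0.52282587 0.06258791 1.10945365 0.00843218 2.8169164 ]
```

Call:
{"name": "move_arm", "arguments": {
  "motion": [
    [[0.007,-0.023,0.03],0],
    [[0.007,-0.023,0.07],0],
    [[0.007,-0.023,0.095],0],
    [[0.007,-0.023,0.105],0],
    [[0.007,-0.023,0.105],0],
    [[0.007,-0.023,0.105],0],
    [[0.007,-0.023,0.105],0]
  ]
}}

```text
clock: 16.4
eef_pos: [0.6561, 0.0178, 0.1093]
eef_rot: [-3.09, -0.521, -0.004]
contact_force: [0.3, 0.6, -0.2]
opening: 0.031
grip_force: 24.9
```

Call:
{"name": "move_arm", "arguments": {
  "motion": [
    [[0,0,0.005],0],
    [[0,0,0.005],0],
    [[0,0,0.005],0],
    [[0,0,0.005],0]
  ]
}}

```text
clock: 16.8
eef_pos: [0.6557, 0.0178, 0.1068]
eef_rot: [-3.09, -0.521, -0.003]
contact_force: [-0.2, -0.0, 1.0]
opening: 0.0306
grip_force: 25.0
```

```bash
python3 - <<'E'
from h import *
g=grab_frame("scene"); cv2.imwrite("pics/s6.png",cv2.resize(g[140:340,200:400],None,fx=3,fy=3)[:,:,::-1])
s=manip.state();print(s["eef_pos"],s["contact_force"])
E
```

```text
[0.65570096 0.0178494  0.10682554] [0.4421243  0.08683548 1.35157409]
```

View pics/s6.png

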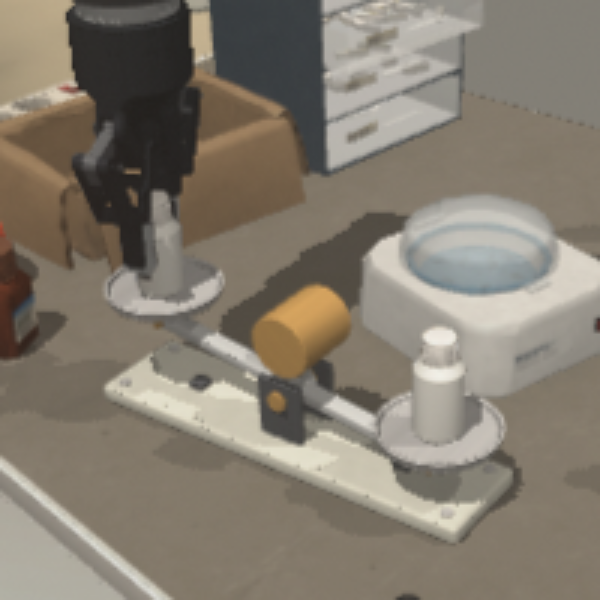

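The scene view shows the second bottle just touching the raised far pan (force about +1 N) and the near pan still down. Releasing.

Call:
{"name": "move_arm", "arguments": {
  "motion": [
    [[0,0,0],0],
    [[0,0,0],0],
    [[0,0,0],0],
    [[0,0,0],0],
    [[0,0,0],0],
    [[0,0,0],0]
  ],
  "hand": -0.5
}}

```text
clock: 17.45
eef_pos: [0.6554, 0.0179, 0.1065]
eef_rot: [-3.09, -0.521, -0.002]
contact_force: [-0.4, -1.4, 0.9]
opening: 0.0638
grip_force: 0.0
```

Call:
{"name": "move_arm", "arguments": {
  "motion": [
    [[0,0,-0.05],0],
    [[0,0,-0.15],0],
    [[0,0,-0.25],0],
    [[0,0,-0.25],0],
    [[0,0,-0.25],0],
    [[0,0,-0.25],0],
    [[0,0,-0.25],0]
  ]
}}

```text
clock: 18.15
eef_pos: [0.6544, 0.017, 0.2048]
eef_rot: [-3.089, -0.521, 0.003]
contact_force: [0.2, 0.0, -0.5]
opening: 0.064
grip_force: 0.0
```

```bash
python3 - <<'E'
from h import *
g=grab_frame("scene"); t=grab_frame("top"); w=grab_frame("wrist"); p=camera_params("wrist")
a=cv2.resize(g[140:340,200:400],(400,400)); b=cv2.resize(w,(533,400))[:,66:466]
cv2.imwrite("pics/s7.png",np.hstack([a,b])[:,:,::-1]); cv2.imwrite("pics/w7.png",w[:,:,::-1]); cv2.imwrite("pics/t7.png",t[:,:,::-1])
s=manip.state();print(s["eef_pos"],s["contact_force"])
E
```

```text
[0.65481751 0.01704169 0.20526962] [ 0.00907283  0.22908616 -0.21129162]
```

View pics/s7.png

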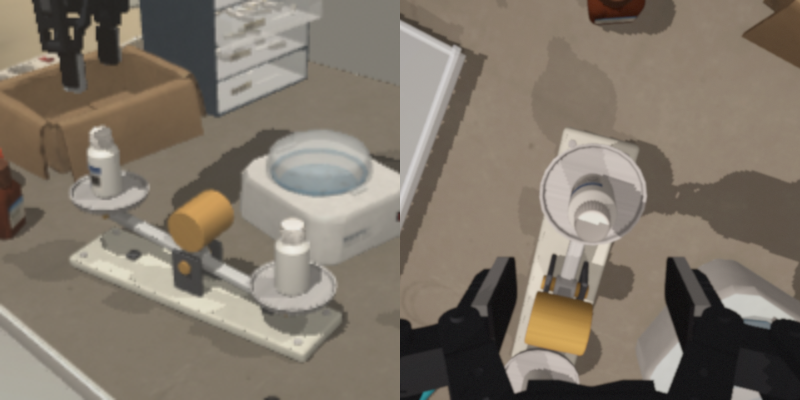

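The near pan stayed down and the far one up, with both bottles standing freely, so the near bottle is the heavier. I'll measure both caps numerically before regrasping.

```bash
python3 - <<'E'
from h import *
pt,ps=camera_params("top"),camera_params("scene")
T=cv2.imread("pics/t7.png");S=grab_frame("scene")[:,:,::-1]
for X in ([.435,-.0013,.122],[.6545,.017,.154]):
  for n,I,p in (("top",T,pt),("scene",S,ps)):
    q=proj(p,X).round().astype(int);x,y=q-14;k=I[y:y+28,x:x+28].min(2)
    for th in (180,200):
        nn,l,st,ce=cv2.connectedComponentsWithStats((k>th).astype(np.uint8))
        print(n,X,q,th,k.max(),[(st[i].tolist(),plane(p,*(ce[i]+[x,y]),X[2]).round(4).tolist()) for i in range(1,nn) if st[i,4]>15])
E
```

```text
top [0.435, -0.0013, 0.122] [299 293] 180 54 []
top [0.435, -0.0013, 0.122] [299 293] 200 54 []
scene [0.435, -0.0013, 0.122] [344 250] 180 225 [([7, 0, 21, 13, 124], [0.4463, -0.0341, 0.122]), ([11, 13, 11, 7, 56], [0.4283, 0.0013, 0.122]), ([8, 25, 16, 3, 30], [0.4101, 0.0293, 0.122])]
scene [0.435, -0.0013, 0.122] [344 250] 200 225 [([11, 14, 11, 5, 45], [0.4284, 0.0011, 0.122])]
top [0.6545, 0.017, 0.154] [293 190] 180 54 []
top [0.6545, 0.017, 0.154] [293 190] 200 54 []
scene [0.6545, 0.017, 0.154] [249 205] 180 227 [([9, 23, 13, 5, 46], [0.6171, 0.0517, 0.154])]
scene [0.6545, 0.017, 0.154] [249 205] 200 227 [([10, 24, 11, 4, 33], [0.6159, 0.0518, 0.154])]
```

Call:
{"name": "move_arm", "arguments": {
  "motion": [
    [[-0.05,-0.013,0],0],
    [[-0.14,-0.036,0],-0.1],
    [[-0.24,-0.062,0],-0.3],
    [[-0.34,-0.087,0],-0.5],
    [[-0.44,-0.113,0],-0.6],
    [[-0.534,-0.137,0],-0.6],
    [[-0.534,-0.137,0],-0.6],
    [[-0.534,-0.137,0],-0.6],
    [[-0.534,-0.137,0],-0.6],
    [[-0.534,-0.137,0],-0.6]
  ]
}}

```text
clock: 19.35
eef_pos: [0.4374, -0.0012, 0.2066]
eef_rot: [-2.971, -0.998, -0.006]
contact_force: [-0.2, 0.1, -0.3]
opening: 0.0639
grip_force: 0.0
```

```bash
python3 - <<'E'
from h import *
from scipy.spatial.transform import Rotation as R
s=manip.state(); p=camera_params("wrist"); g=grab_frame("wrist"); cv2.imwrite("pics/w8.png",g[:,:,::-1])
print(s["eef_pos"],R.from_rotvec(s["eef_rot"]).as_matrix().round(3).tolist(),s["qpos"][[0,5]])
for X in ([.435,-.0013,.122],[.6545,.017,.154]):
    q=proj(p,X);x,y=(q-45).astype(int);print(q)
    if not(0<=x<550 and 0<=y<390): continue
    k=g[y:y+90,x:x+90].min(2)
    for th in (170,185,200):
        nn,l,st,ce=cv2.connectedComponentsWithStats((k>th).astype(np.uint8))
        print(th,k.max(),[(st[i].tolist(),plane(p,*(ce[i]+[x,y]),X[2]).round(4).tolist()) for i in range(1,nn) if st[i,4]>80])
    c=cv2.HoughCircles(cv2.cvtColor(g[y:y+90,x:x+90],cv2.COLOR_RGB2GRAY),cv2.HOUGH_GRADIENT,1,8,param1=80,param2=15,minRadius=17,maxRadius=35)
    if c is not None: print([(a.round(1).tolist(),plane(p,a[0]+x,a[1]+y,X[2]).round(4).tolist()) for a in c[0][:3]])
E
```

```text
[ 0.43735496 -0.00115741  0.20661294] [[0.797, 0.604, 0.001], [0.604, -0.797, 0.008], [0.006, -0.006, -1.0]] [-0.008857    2.48437644]
[307.95665693 254.98664333]
170 213 [([0, 0, 77, 62, 2307], [0.435, 0.0111, 0.122]), ([66, 0, 24, 22, 205], [0.4654, -0.0026, 0.122])]
185 213 [([24, 29, 34, 32, 869], [0.4338, 0.0015, 0.122])]
200 213 [([25, 30, 32, 31, 759], [0.4338, 0.0015, 0.122])]
[([36.5, 36.5, 32.099998474121094], [0.4363, 0.0063, 0.122]), ([46.5, 42.5, 25.399999618530273], [0.4368, -0.0003, 0.122]), ([28.5, 33.5, 30.0], [0.435, 0.0109, 0.122])]
[ 638.86811656 -204.73035496]
```

Call:
{"name": "move_arm", "arguments": {
  "motion": [
    [[-0.004,-0.009,0.05],0],
    [[-0.004,-0.009,0.13],0],
    [[-0.004,-0.009,0.21],0],
    [[-0.004,-0.009,0.28],0],
    [[-0.004,-0.009,0.32],0],
    [[-0.004,-0.009,0.332],0],
    [[-0.004,-0.009,0.332],0],
    [[-0.004,-0.009,0.332],0]
  ]
}}

```text
clock: 20.2
eef_pos: [0.4334, 0.0018, 0.0743]
eef_rot: [-2.971, -0.998, -0.006]
contact_force: [0.2, 0.8, 0.6]
opening: 0.0642
grip_force: 0.0
```

Call:
{"name": "move_arm", "arguments": {
  "motion": [
    [[0,0,0],0],
    [[0,0,0],0],
    [[0,0,0],0],
    [[0,0,0],0],
    [[0,0,0],0],
    [[0,0,0],0],
    [[0,0,0],0],
    [[0,0,0],0]
  ],
  "hand": 1,
  "force": 25
}}

```text
clock: 21.0
eef_pos: [0.4332, 0.0017, 0.0745]
eef_rot: [-2.971, -0.998, -0.007]
contact_force: [-0.2, -0.2, 5.1]
opening: 0.0308
grip_force: 25.7
```

Call:
{"name": "move_arm", "arguments": {
  "motion": [
    [[0,0,-0.02],0],
    [[0,0,-0.06],0],
    [[0,0,-0.12],0],
    [[0,0,-0.2],0],
    [[0,0,-0.28],0],
    [[0,0,-0.33],0],
    [[0,0,-0.33],0],
    [[0,0,-0.33],0]
  ]
}}

```text
clock: 21.8
eef_pos: [0.4319, 0.0007, 0.2054]
eef_rot: [-2.97, -0.998, -0.004]
contact_force: [0.2, -0.1, -1.6]
opening: 0.0309
grip_force: 25.2
```

```bash
python3 - <<'E'
from h import *
f=[]
for i in range(8):
    g=grab_frame("top"); s=manip.state(); f.append(s["contact_force"][2])
print(np.mean(f),s["eef_pos"],s["qpos"])
p=camera_params("scene");g=grab_frame("scene");h=cv2.cvtColor(g,cv2.COLOR_RGB2HSV)
cv2.imwrite("pics/s9.png",g[:,:,::-1])
# compare far pan region with s7-era view: rim of far pan up?
old=cv2.imread("pics/scene0.png")[:,:,::-1]
for X in ([.6545,.017,.084],[.434,-.001,.052]):
    x,y=proj(p,X).astype(int); print(np.abs(g[y-8:y+15,x-28:x+28].astype(int)-old[y-8:y+15,x-28:x+28]).mean())
E
```

```text
-0.9719347134633902 [0.43184805 0.00070769 0.20502683] [-0.00461775  0.1168842  -0.39237476  1.06319817  0.0084328   2.48873222]
11.640010351966874
9.104296066252587
```

Call:
{"name": "move_arm", "arguments": {
  "motion": [
    [[0.05,-0.03,0],0],
    [[0.14,-0.084,0],0],
    [[0.24,-0.143,0],0],
    [[0.34,-0.203,0],0],
    [[0.44,-0.263,0],0],
    [[0.54,-0.322,0],0],
    [[0.618,-0.369,0],0],
    [[0.618,-0.369,0],0],
    [[0.618,-0.369,0],0],
    [[0.618,-0.369,0],0]
  ]
}}

```text
clock: 23.25
eef_pos: [0.5395, 0.2666, 0.2075]
eef_rot: [-2.971, -0.997, -0.001]
contact_force: [-0.3, -0.2, -0.3]
opening: 0.0309
grip_force: 25.2
```

Call:
{"name": "move_arm", "arguments": {
  "motion": [
    [[0,0,0.06],0],
    [[0,0,0.16],0],
    [[0,0,0.26],0],
    [[0,0,0.35],0],
    [[0,0,0.41],0],
    [[0,0,0.44],0],
    [[0,0,0.45],0],
    [[0,0,0.45],0],
    [[0,0,0.45],0]
  ]
}}

```text
clock: 24.15
eef_pos: [0.5415, 0.2694, 0.0296]
eef_rot: [-2.97, -0.997, -0.008]
contact_force: [-0.3, 0.5, -1.5]
opening: 0.0308
grip_force: 25.2
```

Call:
{"name": "move_arm", "arguments": {
  "motion": [
    [[0,0,0.004],0],
    [[0,0,0.008],0],
    [[0,0,0.011],0],
    [[0,0,0.011],0],
    [[0,0,0.011],0]
  ]
}}

```text
clock: 24.65
eef_pos: [0.5411, 0.2696, 0.0251]
eef_rot: [-2.97, -0.998, -0.008]
contact_force: [-1.0, -0.5, 6.2]
opening: 0.0307
grip_force: 25.6
```

In contact with the tray floor (+6 N), so I release and retreat.

Call:
{"name": "move_arm", "arguments": {
  "motion": [
    [[0,0,0],0],
    [[0,0,0],0],
    [[0,0,0],0],
    [[0,0,0],0],
    [[0,0,0],0],
    [[0,0,0],0]
  ],
  "hand": -0.5
}}

```text
clock: 25.25
eef_pos: [0.5401, 0.2691, 0.0234]
eef_rot: [-2.97, -0.998, -0.004]
contact_force: [-0.3, 1.1, 0.3]
opening: 0.0642
grip_force: 0.0
```

Call:
{"name": "move_arm", "arguments": {
  "motion": [
    [[0,0,-0.05],0],
    [[0,0,-0.15],0],
    [[0,0,-0.27],0],
    [[0,0,-0.39],0],
    [[0,0,-0.45],0],
    [[0,0,-0.45],0],
    [[0,0,-0.45],0],
    [[0,0,-0.45],0]
  ]
}}

```text
clock: 26.05
eef_pos: [0.5392, 0.2672, 0.2018]
eef_rot: [-2.971, -0.998, 0.001]
contact_force: [-0.2, -0.3, 0.2]
opening: 0.0637
grip_force: 0.0
```

```bash
python3 - <<'E'
from h import *
s=manip.state(); p=camera_params("wrist"); g=grab_frame("wrist"); print(s["eef_pos"],s["contact_force"])
def cap(I,p,X,r,ths):
    q=proj(p,X);x,y=(q-r).astype(int);print("proj",q.round(1))
    k=I[max(y,0):y+2*r,max(x,0):x+2*r].min(2)
    for th in ths:
        nn,l,st,ce=cv2.connectedComponentsWithStats((k>th).astype(np.uint8))
        print(th,k.max(),[(st[i].tolist(),plane(p,*(ce[i]+[max(x,0),max(y,0)]),X[2]).round(4).tolist()) for i in range(1,nn) if st[i,4]>25])
cap(g,p,[.541,.2695,.072],45,(185,200))
t=grab_frame("top");sc=grab_frame("scene");cv2.imwrite("pics/t10.png",t[:,:,::-1])
cap(t,camera_params("top"),[.6545,.017,.154],12,(120,150,175,190))
cap(sc,camera_params("scene"),[.6545,.017,.154],20,(170,190,200))
# pan states unchanged versus both-bottles view: far pan up -> drum tilt; compare drum pixels with start
o=cv2.imread("pics/scene0.png")[:,:,::-1]
m=lambda I:(cv2.inRange(cv2.cvtColor(np.ascontiguousarray(I[225:275,275:325]),cv2.COLOR_RGB2HSV),(8,120,60),(25,255,255))>0)
print("drum IoU",(m(o)&m(sc)).sum()/(m(o)|m(sc)).sum())
E
```

```text
[0.53919825 0.26716092 0.20183475] [-0.18607815 -0.30152518  0.22980604]
proj [309.5 223.6]
185 202 [([31, 33, 28, 27, 589], [0.5403, 0.2697, 0.072])]
200 202 [([33, 37, 7, 11, 30], [0.5394, 0.2761, 0.072])]
proj [292.5 190.4]
120 210 [([0, 5, 24, 19, 262], [0.6513, 0.0207, 0.154])]
150 210 [([8, 7, 16, 10, 90], [0.6575, 0.0136, 0.154]), ([0, 16, 6, 8, 34], [0.6358, 0.0394, 0.154])]
175 210 [([8, 8, 9, 8, 57], [0.6564, 0.0183, 0.154])]
190 210 [([8, 8, 9, 8, 52], [0.6564, 0.0182, 0.154])]
proj [248.9 204.6]
170 221 [([17, 19, 10, 7, 38], [0.6517, 0.0192, 0.154]), ([16, 30, 14, 5, 54], [0.6168, 0.0496, 0.154])]
190 221 [([17, 20, 9, 4, 29], [0.6517, 0.019, 0.154]), ([17, 30, 11, 5, 39], [0.6166, 0.0503, 0.154])]
200 221 [([17, 20, 9, 4, 27], [0.6517, 0.019, 0.154]), ([18, 31, 9, 4, 30], [0.6162, 0.0503, 0.154])]
drum IoU 0.9483282674772037
```

The tray bottle's cap is at (0.540, 0.270). The lighter bottle's cap agrees in two views at (0.655, 0.018) at the raised height, and the drum tilt is unchanged.

```bash
python3 -c "
from bench import order
print(order.sign_off())"
```

```text
the job is handed in; nothing more can be done
None
```

Job handed in at about 26 s: the heavier bottle (near pan, which stayed down) stands in the near half of the tray, and the lighter one stands on the raised far pan; the hand-in gave no verdict.

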